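# Find and hold the heavy side of a boom trim drum

## Task

The trim drum of the microphone boom sits on its bearing stand on the studio desk. First press both bearing caps fully home, before turning the drum at all. Then wind the drum by its crank to feel which side is heavy (the weight inside cannot be seen and lies at no known angle to the crank), bring the heavy side straight down, give or take 20 degrees, and finish while still holding the crank there; leave the other things on the desk where they are.

Things in the scene. Friction and masses are not known exactly. Their poses are not given: they have to be found in the camera images.
- stand: Bearing stand fixed to the desk: dark steel plate 120 x 150 x 12 mm with two upright aluminium blocks, 52 x 26 mm in plan, tops at 118 mm, centred at y = -52, +52 mm. Origin: centre of the plate's underside, on the desk. z up; y runs along the axle, which lies level 100 mm above the origin; the crank is at the -y end. Place and yaw vary.
- drum: Grey round drum, diameter 110 mm, 40 mm wide, on the axle between the blocks, with a crank on the axle outside the -y block. Origin: on the axle, mid-drum. y: along the axle, as the stand's; z: from the axle towards the crank handle. A hidden weight inside (about 0.45 kg, 40 mm off the axle) lies at an angle to the crank that differs every time; this pose does not tell it.
- axle (a point): Centre of the handle circle: on the axle, 125 mm from mid-drum towards -y of the stand. Axes as stand. The drum turns either way without stops, with a constant drag of about 0.26 N m, so it stays where it is left and never swings; the weight adds or takes up to 0.2 N m, as the sine of its angle from straight down. All else is nearly balanced. It starts over 40 degrees from straight down.
- handle (a point): Grip point of the crank: on the axis of a black sleeve, 18 mm in diameter, 60 mm long, parallel to the axle and 40 mm from it. It spins freely on its pin, so a grip need not turn with the crank. The sleeve runs from 91 to 151 mm from mid-drum (this point: 125), the crank arm from 80 to 88 mm. It circles from 60 to 140 mm above the desk. Axes as drum.
- cap_crank_top (a point): Centre of the top face of the black bearing cap on the block at the crank side (-y of the stand). The cap is 52 x 26 x 14 mm; fully seated its top is 132 mm above the desk, at the start 4 to 8 mm higher, standing off its block. Axes as stand.
- cap_far_top (a point): The same for the cap on the other block (+y of the stand).
- cap_crank (a joint): How far the crank-side cap is pressed down, m: 0 stands 8 mm proud, 0.008 fully home against a hard stop. It moves stiffly under about 7 N, and stays where it is left.
- cap_far (a joint): The same for the far cap.
- keypad: Bystander: white keypad 170 x 120 x 30 mm, lying on the desk. Origin: centre of its underside.
- mug: Bystander: white mug 80 mm wide, 95 mm high. Origin: centre of its underside.
- deskmic: Bystander: small desk microphone on a round foot 110 mm wide, 150 mm high. Origin: centre of its underside.
- screwdriver: Bystander: screwdriver lying on the desk along its x axis. Origin: its middle, at the underside.

How it is judged (in metres and radians):
On the way:
1. both bearing caps are pressed fully home (value of joint each of cap_crank, cap_far above 0.0068 m), for 0.2 s.
At the end, for the whole second after the job is handed in: Both caps within 1.2 mm of fully home; the drum's heavy side within 20 degrees of straight down; the fingers still holding the drum by its crank (contact of more than 1 N), through the last second (all of step 1 and height (world z) of slug_c0 below 0.06241 m and contact force between the fingers and drum above 1 N); the arm keeps its last pose, push and grip.
It fails at once if the crank is turned (more than 15 mm at the handle) before both caps are home (distance of handle from where it was at the start of the episode above 0.015 m and value of joint any of cap_crank, cap_far below 0.0068 m).
It fails at once if a bystander is moved by more than 30 mm (distance of any of keypad, mug, deskmic, screwdriver from where it was at the start of the episode above 0.03 m).
It also fails if it takes over 70 s, if anything falls off the work surface, if the arm or the gripper's body presses on something with over 40 N, if the wrist force passes 120 N, or if a joint passes its speed limit or range.

## Robot

A 7-joint arm with a two-finger parallel gripper is mounted at the origin on the work surface. World frame = base frame: x ahead of the robot, y to its left, z up, the work surface at z = 0. Lengths are in m, angles in degrees, forces in N, time in s.
With the tool pointing down it reaches from about 0.425 to 0.95 m from the base axis. Payload 4.7 kg.
Tool frame: the origin (TCP) lies midway between the tips of the shut fingers; the grasp point (between the pads) lies 19 mm behind it (env.hold_point_z is the distance from the TCP to the grasp point, in m); z points along the fingers, y is the direction in which the jaws open and shut (so a half turn about z gives the same grasp; the last joint's range is limited). The gripper opens to 87 mm and grips with 3 to 60 N. Pads are 19 mm wide; open, the fingers measure 117 mm over their backs; the gripper's body (75 mm by 190 mm) begins 51 mm behind the grasp point.
Start: joints at [72.943, 26.849, -2.785, 87.806, 1.381, 65.374, -4.715], TCP at [0.179, -0.651, 0.185] pointing down, gripper open.
Joint ranges: [-148.3, 148.3], [-19.14, 114.17], [-79.39, 73.82], [5.75, 140.21], [-59.74, 239.74], [12.07, 113.84], [-152.46, 152.46]. Speed limits (degrees/s): [147.25, 147.25, 180, 180, 180, 180, 180].

## Interface

Orientations are given as [roll, pitch, yaw] about the fixed x, y, z axes, in that order (R = Rz(yaw) Ry(pitch) Rx(roll)).
In Python, from station import sensors, eyes, env gives the robot as it stands.
- The arm moves only by the shell command python3 -m jog 'ROWS' [OPENING] [FORCE]. ROWS is JSON, a list of rows, each a list of 4 numbers: the shift along the tool's x, y, z in m, then the turn about the tool's z in rad. In form: [[x, y, z, yaw], ...]. A call has exactly 5 rows; each row is the pose to reach, as a shift and turn from the pose measured when the call began, along the tool's axes at that moment; what a row does not reach only later rows make up. A row lasts 1/10 s, in which the tool goes at most 50 mm and 8.59 degrees, less where a joint would pass 70% of its speed; a pose out of reach is approached as far as the arm can. A call with a gripper value outside its range is refused whole. OPENING is the opening in per cent of the stroke, from 0 (shut) to 100 (fully open), set as the call begins (- or left out, the last holds). The fingers move at their own pace and stop on an object; FORCE is the grip in N (left out, the last holds). Time passes only in rows, so rows that repeat a pose let the fingers close, or fill a call up. It gives the time, the measured TCP pose, the force and the opening at its end, in the units of the state.
- sensors.get_state(): the state, without advancing time (a new reading comes with each control period).
- eyes.read_camera(name): name is "scene" or "top" or "wrist"; returns a dict with "pixels" (420x560x3 uint8, blue, green, red), "z_map" (420x560 float32, m along the optical axis (not along the pixel's ray), 0 where there is no reading), "camera_matrix" (3x3 intrinsics, pixels), "pose" (4x4, takes a point from camera to world coordinates). Camera axes: x right, y up, looking along -z (the intrinsics and any distortion apply to the point x, -y, -z); pixel columns grow to the right and rows downward; lengths in m; the calibration is good to about 2 mm. A picture is of the moment at which its call begins.
- env.finish_job(): hands the job in, once; it reports no verdict.
The state is a dict: "t": time; "joint_positions": joint angles; "joint_velocities": joint speeds; "tau": joint torques, N m; "eef_pos": TCP position; "ee_rot": TCP orientation; "ft_force": force on the tool from outside, world axes, zero at the start; "ft_torque": the same for the moment, N m; "gripper_width": opening from 0.0 (shut) to 1.0 (fully open).
Only numpy, scipy, OpenCV 4.12 (cv2) and the standard library are available. Lean on these libraries where they do the work, as an engineer would, in place of code of your own. Each camera call takes 0.05 s, during which the arm holds its last target. There are 200 camera calls.

## Working session

There is one attempt and no reset: what is moved stays moved. The work goes in short steps, Python scripts to look and compute and a shell command to move; the robot and the scene stay as the last step left them, time stands still between calls to the robot, and variables do not carry over. Pictures are saved under pics/ and viewed, about 8 in all and at most 12, crops included, and the job is handed in when it is done.

```bash
mkdir -p pics; ls
cat > h.py <<'E'
import numpy as np, cv2
from station import sensors, eyes, env
def grab(n,f=None):
    c=eyes.read_camera(n)
    if f: cv2.imwrite('pics/'+f,c['pixels'])
    return c
def pts(c):
    K=c['camera_matrix'];z=c['z_map'];h,w=z.shape
    u,v=np.meshgrid(np.arange(w),np.arange(h))
    P=np.stack([(u-K[0,2])/K[0,0]*z,-(v-K[1,2])/K[1,1]*z,-z],-1)
    return P@c['pose'][:3,:3].T+c['pose'][:3,3]
E
python3 - <<'E'
from h import *
for n in('scene','top'):
    c=grab(n,n+'1.png'); np.savez(n+'1.npz',**c); print(n,c['pose'].round(3).tolist(),c['camera_matrix'].round(1).tolist())
print(sensors.get_state())
a=cv2.imread('pics/scene1.png');b=cv2.imread('pics/top1.png')
E
```

```text
pics
scene [[0.072, -0.69, 0.72, 1.436], [0.997, 0.05, -0.052, -0.059], [-0.001, 0.722, 0.692, 0.903], [0.0, 0.0, 0.0, 1.0]] [[441.2, 0.0, 283.7], [0.0, 441.2, 217.0], [0.0, 0.0, 1.0]]
top [[-0.014, 0.992, -0.124, 0.516], [-1.0, -0.017, -0.017, -0.003], [-0.019, 0.124, 0.992, 1.05], [0.0, 0.0, 0.0, 1.0]] [[391.6, 0.0, 284.8], [0.0, 391.6, 211.1], [0.0, 0.0, 1.0]]
{'t': 0.1, 'joint_positions': array([72.9435991 , 26.89209032, -2.7837399 , 87.86502359,  1.38156454,
       65.37511205, -4.71591221]), 'joint_velocities': array([-0.14197724,  0.0078446 , -0.03808788, -0.19981702,  0.03495688,
        0.05446656,  0.04728769]), 'tau': array([ 1.06185071e-03, -5.09168708e+01, -8.06675479e-02, -2.36830437e+01,
       -6.13896525e-02,  3.44414741e-02,  8.41526912e-05]), 'eef_pos': array([ 0.1791023 , -0.6501955 ,  0.18382511]), 'ee_rot': array([-1.79901442e+02,  4.29839412e-03,  1.54015191e+01]), 'ft_force': array([-0.27595287, -0.14032245,  0.00203879]), 'ft_torque': array([-0.0088689 ,  0.03439388,  0.02928177]), 'gripper_width': 0.99942177070342}
```

View pics/scene1.png

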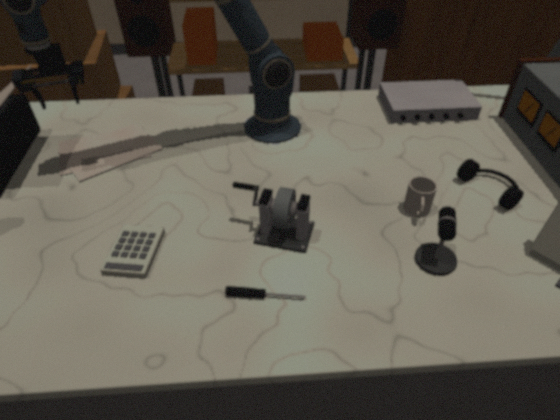

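View pics/top1.png

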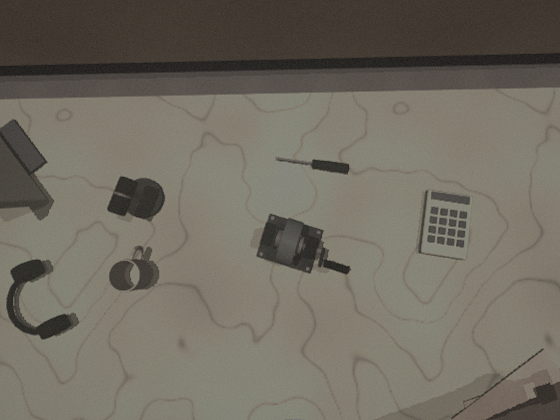

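Scene view: the stand is at (285,215) and the crank sleeve at (245,187). Top view: the stand is at (290,242) and the sleeve at (337,267), with the bystanders well clear.

Run:
```python
from h import *
for n,(u0,u1,v0,v1) in {'top':(240,365,200,290),'scene':(220,325,170,255)}.items():
    c=dict(np.load(n+'1.npz')); P=pts(c)[v0:v1,u0:u1].reshape(-1,3); I=c['pixels'][v0:v1,u0:u1].reshape(-1,3).max(1)
    print(n,'desk z',np.median(P[P[:,2]<.01][:,2]))
    # plate
    m=(P[:,2]>.007)&(P[:,2]<.018)&(I<75); 
    if m.sum()>20:
        r=cv2.minAreaRect((P[m][:,:2]*1000).astype(np.float32)); print('plate',m.sum(),r)
    hi=P[:,2]>.06
    h=np.histogram(P[hi][:,2],bins=np.arange(.06,.19,.005)); print(list(zip(h[1].round(3),h[0])))
    # dark points high : caps+sleeve
    m=(P[:,2]>.09)&(I<50)
    g=np.zeros((v1-v0)*(u1-u0),np.uint8);g[m]=255
    k,L,S,C=cv2.connectedComponentsWithStats(g.reshape(v1-v0,-1)); L=L.ravel()
    for i in range(1,k):
        if S[i,4]>15:
            q=P[L==i]; print('blob',C[i]+[u0,v0],S[i,4],'mean',q.mean(0).round(4),'zpct',np.percentile(q[:,2],[5,50,95]).round(4), cv2.minAreaRect((q[:,:2]*1000).astype(np.float32)))
ims=[cv2.resize(cv2.imread('pics/top1.png')[195:300,235:375],None,fx=4,fy=4,interpolation=2),cv2.resize(cv2.imread('pics/scene1.png')[165:260,215:325],None,fx=4,fy=4,interpolation=2)]
ims=[cv2.convertScaleAbs(i,alpha=2) for i in ims]
o=np.zeros((600,800,3),np.uint8);a=cv2.resize(ims[0],(400,300));b=cv2.resize(ims[1],(400,345));o[:300,:400]=a;o[:345,400:]=b;cv2.imwrite('pics/crop1.png',o[:345])
```

```text
top desk z -0.0012170451227802026
plate 860 ((561.3391723632812, 3.647308349609375), (148.09658813476562, 117.83988952636719), 71.51583862304688)
[(np.float64(0.06), np.int64(3)), (np.float64(0.065), np.int64(3)), (np.float64(0.07), np.int64(4)), (np.float64(0.075), np.int64(2)), (np.float64(0.08), np.int64(2)), (np.float64(0.085), np.int64(2)), (np.float64(0.09), np.int64(5)), (np.float64(0.095), np.int64(9)), (np.float64(0.1), np.int64(54)), (np.float64(0.105), np.int64(71)), (np.float64(0.11), np.int64(63)), (np.float64(0.115), np.int64(116)), (np.float64(0.12), np.int64(70)), (np.float64(0.125), np.int64(58)), (np.float64(0.13), np.int64(217)), (np.float64(0.135), np.int64(620)), (np.float64(0.14), np.int64(142)), (np.float64(0.145), np.int64(148)), (np.float64(0.15), np.int64(264)), (np.float64(0.155), np.int64(21)), (np.float64(0.16), np.int64(0)), (np.float64(0.165), np.int64(0)), (np.float64(0.17), np.int64(0)), (np.float64(0.175), np.int64(0)), (np.float64(0.18), np.int64(0))]
blob [270.875   235.71875] 32 mean [0.5731 0.0461 0.1375] zpct [0.135  0.1378 0.1406] ((574.4462280
[... 1768 characters left out ...]
 0.1358 0.1392] ((981.474853515625, -59.73584747314453), (32.82111740112305, 907.5284423828125), 88.05722045898438)
blob [302.73825503 203.46308725] 149 mean [0.5889 0.0516 0.1352] zpct [0.1186 0.1378 0.1408] ((582.4999389648438, 50.7215576171875), (31.12387466430664, 48.55406951904297), 84.22752380371094)
blob [290.45833333 213.45833333] 24 mean [0.5919 0.0197 0.1044] zpct [0.093  0.0999 0.1209] ((590.8842163085938, 20.05768585205078), (10.324309349060059, 44.196773529052734), 47.56386947631836)
blob [279.24242424 220.07070707] 99 mean [ 0.612  -0.0113  0.1018] zpct [0.0909 0.1011 0.1128] ((609.2157592773438, -4.955379486083984), (24.627424240112305, 49.860958099365234), 14.904091835021973)
```

View pics/crop1.png

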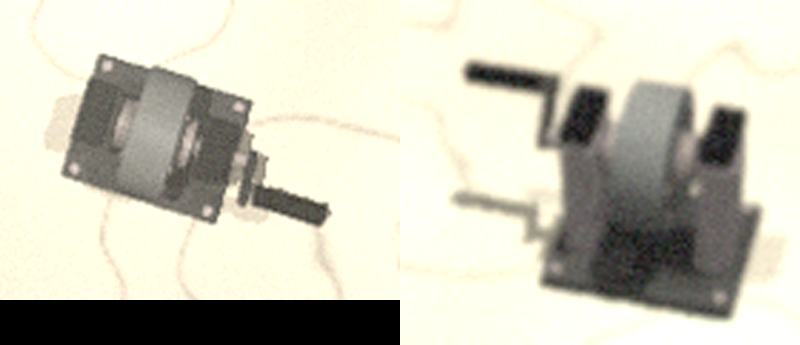

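Two views agree on the stand: origin about (0.5635, 0.003), stand y axis at 71.6° (yaw −18.4°). The plate measures 148–151 × 118 mm against the given 150 × 120. The cap tops are at about 0.136 and 0.138. The handle is 40 mm from the axle, up and to −x, about 42° from up. Next I move over the crank-side cap with the jaws shut.

```bash
cat > tgt.py <<'E'
import sys,numpy as np
from scipy.spatial.transform import Rotation as R
from station import sensors
# usage: tgt.py x y z yaw  | tgt.py s along_axle xs z : point in stand frame (yaw 71.6)
s=sensors.get_state(); p=s['eef_pos']; Rm=R.from_euler('xyz',s['ee_rot'],degrees=True)
O=np.array([.5635,.003]);ys=np.array([.3157,.9489]);xs=np.array([.9489,-.3157])
a=sys.argv[1:]
print('t',s['t'],'p',p.round(4),'rot',s['ee_rot'].round(2),'F',s['ft_force'].round(2),'grip',round(s['gripper_width'],3),'stand x,y: ',round((p[:2]-O)@xs,4),round((p[:2]-O)@ys,4))
if a:
    v=list(map(float,a[1:])) if a[0]=='s' else list(map(float,a))
    g=np.r_[O+v[0]*xs+v[1]*ys,v[2]] if a[0]=='s' else np.array(v[:3])
    yaw=71.6 if a[0]=='s' else v[3]
    d=Rm.inv().apply(g-p); dy=(R.from_euler('xyz',[180,0,yaw],degrees=True)*Rm.inv()).as_rotvec()[2]
    print('tool shift',d.round(4),'turn',round(-dy,4),'dist',np.linalg.norm(d).round(3))
E
python3 -m jog '[[0.034,-0.032,0,-0.065],[0.069,-0.065,0,-0.13],[0.103,-0.097,0,-0.196],[0.137,-0.129,0,-0.261],[0.172,-0.162,0,-0.327]]' 0 30; python3 tgt.py s 0 -0.052 0.18
```

```text
t: 0.6
eef_pos: [0.3023, -0.4465, 0.1838]
ee_rot: [-179.9, -0.0, 34.3]
ft_force: [1.5, -0.3, 1.3]
gripper_width: 0.631
t 0.6 p [ 0.3023 -0.4465  0.1838] rot [-1.7988e+02 -2.0000e-02  3.4270e+01] F [ 1.46 -0.29  1.35] grip 0.631 stand x,y:  -0.1059 -0.509
tool shift [ 0.4276 -0.1929  0.0043] turn -0.6516 dist 0.469
```

```bash
python3 -m jog '[[0.043,-0.019,0,-0.065],[0.086,-0.039,0,-0.13],[0.128,-0.058,0,-0.196],[0.171,-0.077,0,-0.261],[0.214,-0.096,0,-0.326]]'; python3 tgt.py s 0 -0.052 0.18
```

```text
t: 1.1
eef_pos: [0.4255, -0.2449, 0.184]
ee_rot: [-179.9, -0.0, 53.1]
ft_force: [0.7, -0.3, 0.1]
gripper_width: 0.168
t 1.1 p [ 0.4255 -0.2449  0.184 ] rot [-1.7989e+02 -4.0000e-02  5.3080e+01] F [ 0.71 -0.33  0.14] grip 0.168 stand x,y:  -0.0527 -0.2788
tool shift [ 0.2318 -0.0221  0.0042] turn -0.3232 dist 0.233
```

```bash
python3 -m jog '[[0.046,-0.004,0,-0.065],[0.093,-0.009,0,-0.13],[0.139,-0.013,0,-0.196],[0.185,-0.018,0,-0.26],[0.232,-0.022,0,-0.323]]'; 
python3 -m jog '[[0,0,0,0],[0,0,0,0],[0,0,0,0],[0,0,0,0],[0,0,0,0]]';python3 tgt.py s 0 -0.052 0.16
python3 - <<'E'
from h import *
c=grab('top','top2.png')
c=grab('scene');o=cv2.convertScaleAbs(cv2.resize(c['pixels'][130:260,200:340],None,fx=4,fy=4,interpolation=2),alpha=2)
cv2.imwrite('pics/s2.png',o)
E
```

```text
t: 1.6
eef_pos: [0.5476, -0.0448, 0.1839]
ee_rot: [-179.9, -0.0, 71.7]
ft_force: [0.9, -0.3, -0.2]
gripper_width: 0.003
t: 2.1
eef_pos: [0.5471, -0.0464, 0.1839]
ee_rot: [-179.9, 0.0, 71.6]
ft_force: [0.3, -0.1, 0.2]
gripper_width: 0.005
t 2.1 p [ 0.5471 -0.0464  0.1839] rot [-179.88    0.     71.56] F [ 0.28 -0.1   0.17] grip 0.005 stand x,y:  0.0 -0.0521
tool shift [0.0001 0.     0.0239] turn -0.0007 dist 0.024
```

View pics/s2.png

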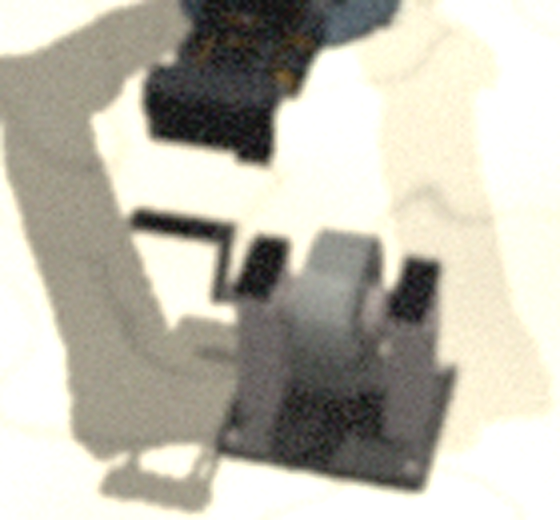

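Run:
```python
from h import *
for n in('scene','top'):
    c=grab(n);K=c['camera_matrix'];T=np.linalg.inv(c['pose'])
    for nm,p in dict(tcp=sensors.get_state()['eef_pos'],cap=[.547,-.046,.137]).items():
        q=T[:3,:3]@p+T[:3,3];print(n,nm,K[0,0]*q[0]/-q[2]+K[0,2],K[1,1]*-q[1]/-q[2]+K[1,2])
    P=pts(c)
    if n=='scene':
        m=(np.abs(P[...,0]-.547)<.06)&(np.abs(P[...,1]+.046)<.07)&(P[...,2]>.15)
        v,u=np.nonzero(m);z=P[m][:,2];i=np.argsort(z)[:400:20]
        for k in i:print(u[k],v[k],P[v[k],u[k]].round(3))
```

```text
scene tcp 264.127297312228 180.4546728599958
scene cap 264.5190437685078 194.19112936179513
282 197 [ 0.576 -0.002  0.15 ]
275 197 [ 0.576 -0.02   0.151]
277 195 [ 0.57  -0.014  0.152]
285 197 [0.58  0.006 0.153]
285 190 [0.553 0.008 0.153]
285 189 [0.55  0.008 0.154]
284 192 [0.563 0.005 0.155]
283 189 [0.551 0.003 0.156]
260 170 [ 0.552 -0.055  0.222]
273 154 [ 0.589 -0.023  0.296]
279 141 [ 0.546 -0.006  0.302]
282 128 [0.496 0.005 0.306]
271 151 [ 0.595 -0.028  0.309]
276 144 [ 0.569 -0.015  0.31 ]
243 144 [ 0.566 -0.092  0.311]
280 135 [ 0.537 -0.003  0.313]
244 141 [ 0.557 -0.089  0.314]
260 146 [ 0.581 -0.052  0.314]
243 143 [ 0.567 -0.092  0.315]
256 143 [ 0.57  -0.061  0.315]
top tcp 311.3294795532226 245.43096339590377
top cap 310.6325614599291 246.3566058913195
```

The fingertips seem to sit about 38 mm above the reported TCP in the picture, so I'll descend carefully and go by feel.

```bash
python3 -m jog '[[0,0,0.008,0],[0,0,0.016,0],[0,0,0.024,0],[0,0,0.032,0],[0,0,0.04,0]]'; 
python3 tgt.py
python3 - <<'E'
from h import *
a=grab('scene')['pixels'][130:260,200:340];b=grab('wrist')['pixels']
o=np.hstack([cv2.convertScaleAbs(cv2.resize(a,(452,420),interpolation=2),alpha=2),cv2.convertScaleAbs(cv2.resize(b,(340,420))[:,:],alpha=2)])
cv2.imwrite('pics/s3.png',o)
E
```

```text
t: 2.8
eef_pos: [0.5471, -0.0452, 0.143]
ee_rot: [-179.9, -0.0, 71.7]
ft_force: [-0.2, -0.7, -0.4]
gripper_width: 0.005
t 2.8 p [ 0.5471 -0.0452  0.143 ] rot [-1.7985e+02 -3.0000e-02  7.1670e+01] F [-0.22 -0.74 -0.37] grip 0.005 stand x,y:  -0.0003 -0.0509
```

View pics/s3.png

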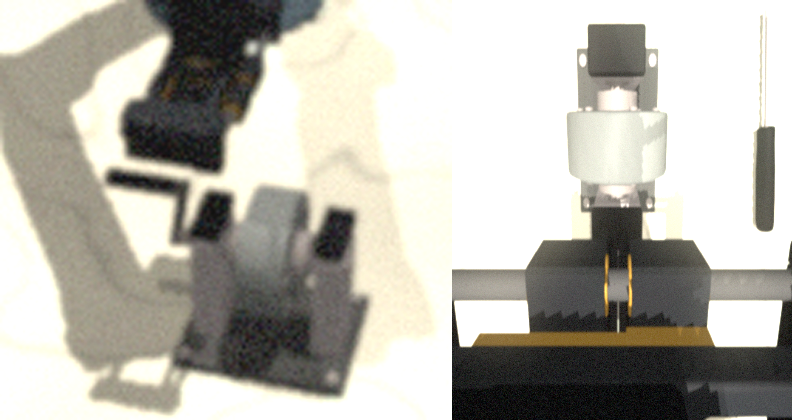

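The scene view still shows the tip higher than its projection, and the wrist view shows the cap straight ahead of the fingers, centred. I continue down in small steps and watch the force.

```bash
python3 -m jog '[[0,0,0.002,0],[0,0,0.004,0],[0,0,0.006,0],[0,0,0.008,0],[0,0,0.01,0]]'; 
python3 tgt.py s 0 -0.052 0.13
```

```text
t: 3.4
eef_pos: [0.5464, -0.0453, 0.1325]
ee_rot: [-179.8, -0.0, 71.7]
ft_force: [0.0, -0.4, 0.5]
gripper_width: 0.002
t 3.4 p [ 0.5464 -0.0453  0.1325] rot [-179.75   -0.     71.67] F [ 0.04 -0.4   0.5 ] grip 0.002 stand x,y:  -0.001 -0.0513
tool shift [-0.0007  0.001   0.0025] turn 0.0012 dist 0.003
```

```bash
python3 -m jog '[[0,0.001,0.002,0],[0,0.001,0.004,0],[0,0.001,0.006,0],[0,0.001,0.008,0],[0,0.001,0.008,0]]'; 
python3 tgt.py
python3 - <<'E'
from h import *
c=grab('scene');P=pts(c);g=c['pixels'].max(2)
m=(np.abs(P[...,0]-.547)<.06)&(np.abs(P[...,1]+.046)<.07)&(P[...,2]>.16)
z=P[m];i=np.argsort(z[:,2])[:200:20];print(z[i].round(3))
c=grab('wrist');print(c['pose'].round(3).tolist())
E
```

```text
t: 3.9
eef_pos: [0.5471, -0.0456, 0.1241]
ee_rot: [-179.7, 0.0, 71.7]
ft_force: [-0.3, -0.3, 0.4]
gripper_width: 0.008
t 3.9 p [ 0.5471 -0.0456  0.1241] rot [-1.7972e+02  1.0000e-02  7.1670e+01] F [-0.29 -0.27  0.37] grip 0.008 stand x,y:  -0.0002 -0.0513
[[ 0.556 -0.044  0.163]
 [ 0.538 -0.004  0.24 ]
 [ 0.59  -0.026  0.247]
 [ 0.592 -0.031  0.248]
 [ 0.504 -0.004  0.249]
 [ 0.587 -0.031  0.25 ]
 [ 0.574 -0.067  0.252]
 [ 0.572 -0.071  0.254]
 [ 0.574 -0.062  0.254]
 [ 0.55  -0.009  0.255]]
[[0.949, 0.302, 0.085, 0.569], [-0.314, 0.919, 0.239, 0.019], [-0.005, -0.254, 0.967, 0.324], [0.0, 0.0, 0.0, 1.0]]
```

```bash
python3 - <<'E'
from h import *
c=grab('wrist','w4.png');P=pts(c);K=c['camera_matrix']
s=sensors.get_state();T=np.linalg.inv(c['pose']);q=T[:3,:3]@s['eef_pos']+T[:3,3];print('tcp px',K[0,0]*q[0]/-q[2]+K[0,2],-K[1,1]*q[1]/-q[2]+K[1,2])
O=np.array([.5635,.003]);ys=np.array([.3157,.9489])
for r in range(20,420,20): print(r,P[r,285].round(3),c['pixels'][r,285].max(),P[r,230].round(3))
E
python3 -m jog '[[0,0,0.002,0],[0,0,0.004,0],[0,0,0.006,0],[0,0,0.008,0],[0,0,0.008,0]]'
```

```text
tcp px 273.89185485207537 232.02954468722933
20 [0.588 0.06  0.138] 56 [0.563 0.068 0.139]
40 [0.585 0.051 0.138] 53 [0.56  0.06  0.138]
60 [0.582 0.042 0.138] 46 [0.557 0.051 0.14 ]
80 [0.581 0.036 0.107] 66 [0.542 0.058 0.01 ]
100 [0.577 0.025 0.12 ] 135 [0.537 0.043 0.012]
120 [0.573 0.015 0.154] 127 [0.548 0.023 0.151]
140 [0.57  0.006 0.153] 123 [0.545 0.015 0.152]
160 [ 0.567 -0.003  0.154] 125 [0.541 0.005 0.151]
180 [ 0.564 -0.012  0.155] 123 [ 0.538 -0.004  0.151]
200 [ 0.56 -0.03  0.12] 108 [ 0.506 -0.04   0.012]
220 [ 0.557 -0.037  0.135] 24 [ 0.527 -0.027  0.136]
240 [ 0.556 -0.038  0.165] 23 [ 0.548 -0.008  0.238]
260 [ 0.555 -0.039  0.186] 20 [ 0.55  -0.008  0.251]
280 [ 0.56  -0.018  0.248] 69 [ 0.55  -0.011  0.256]
300 [ 0.558 -0.023  0.248] 59 [ 0.548 -0.016  0.255]
320 [ 0.55  -0.051  0.212] 20 [ 0.546 -0.02   0.256]
340 [ 0.557 -0.026  0.26 ] 65 [ 0.546 -0.022  0.26 ]
360 [ 0.557 -0.023  0.269] 21 [ 0.548 -0.02   0.269]
380 [ 0.557 -0.024  0.273] 11 [ 0.548 -0.021  0.273]
400 [ 0.557 -0.023  0.279] 17 [ 0.549 -0.02   0.278]
t: 4.55
eef_pos: [0.5471, -0.0456, 0.1161]
ee_rot: [-179.7, 0.0, 71.7]
ft_force: [0.1, 0.4, -0.0]
gripper_width: 0.007
```

View pics/w4.png

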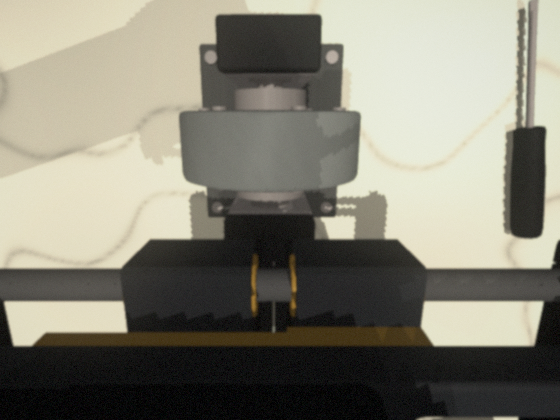

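The wrist view agrees with the world (caps at 0.136–0.138) and the lateral alignment is right. The tip's real height looks about 37 mm above the reported z, so I keep feeling downward.

```bash
python3 -m jog '[[0,0,0.002,0],[0,0,0.004,0],[0,0,0.006,0],[0,0,0.008,0],[0,0,0.008,0]]'
python3 -m jog '[[0,0,0.002,0],[0,0,0.004,0],[0,0,0.006,0],[0,0,0.007,0],[0,0,0.007,0]]'
```

```text
t: 5.05
eef_pos: [0.5468, -0.0456, 0.1078]
ee_rot: [-179.7, 0.0, 71.7]
ft_force: [0.0, 0.6, -0.0]
gripper_width: 0.002
t: 5.55
eef_pos: [0.5466, -0.0456, 0.1006]
ee_rot: [-179.7, 0.0, 71.7]
ft_force: [-0.1, -0.2, -1.0]
gripper_width: 0.004
```

```bash
python3 -m jog '[[0,0,0.001,0],[0,0,0.002,0],[0,0,0.003,0],[0,0,0.004,0],[0,0,0.004,0]]'
python3 -m jog '[[0,0,0.001,0],[0,0,0.002,0],[0,0,0.003,0],[0,0,0.003,0],[0,0,0.003,0]]'
```

```text
t: 6.05
eef_pos: [0.5468, -0.0456, 0.0974]
ee_rot: [-179.7, 0.0, 71.7]
ft_force: [-2.8, 0.2, 6.1]
gripper_width: 0.008
t: 6.55
eef_pos: [0.5468, -0.0456, 0.0953]
ee_rot: [-179.7, 0.1, 71.7]
ft_force: [-1.3, -1.0, 7.2]
gripper_width: 0.005
```

Contact: the cap is moving under 7 N, which puts the tip about 38 mm above the reported z. I keep pressing to the hard stop.

```bash
python3 -m jog '[[0,0,0.001,0],[0,0,0.002,0],[0,0,0.003,0],[0,0,0.004,0],[0,0,0.004,0]]'
python3 -m jog '[[0,0,0.001,0],[0,0,0.002,0],[0,0,0.003,0],[0,0,0.004,0],[0,0,0.004,0]]'
```

```text
t: 7.05
eef_pos: [0.5469, -0.0456, 0.0945]
ee_rot: [-179.8, 0.2, 71.7]
ft_force: [-8.4, -0.6, 20.9]
gripper_width: 0.006
t: 7.55
eef_pos: [0.5477, -0.0456, 0.0944]
ee_rot: [-179.9, 0.2, 71.6]
ft_force: [-8.9, -0.8, 26.6]
gripper_width: 0.002
```

The crank cap hit its hard stop at z 0.0944 with 27 N. Now the far cap: up, across 104 mm and down.

```bash
python3 -m jog '[[0,0,-0.03,0],[0,0,-0.06,0],[0.03,0,-0.06,0],[0.07,0,-0.06,0],[0.104,0,-0.06,0]]'
python3 -m jog '[[0,0,0,0],[0,0,0.01,0],[0,0,0.02,0],[0,0,0.03,0],[0,0,0.035,0]]'
python3 tgt.py s 0 0.052 0.105
```

```text
t: 8.05
eef_pos: [0.5812, 0.0546, 0.1541]
ee_rot: [-179.9, 0.2, 71.6]
ft_force: [0.0, 0.8, -0.2]
gripper_width: 0.005
t: 8.55
eef_pos: [0.58, 0.0528, 0.1171]
ee_rot: [-179.8, 0.3, 71.5]
ft_force: [0.1, -0.7, -0.5]
gripper_width: 0.004
t 8.55 p [0.58   0.0528 0.1171] rot [-179.78    0.31   71.5 ] F [ 0.09 -0.72 -0.49] grip 0.004 stand x,y:  -0.0001 0.0525
tool shift [-0.0004  0.0001  0.0122] turn -0.0017 dist 0.012
```

```bash
python3 -m jog '[[0,0,0.003,0],[0,0,0.006,0],[0,0,0.009,0],[0,0,0.012,0],[0,0,0.014,0]]'
python3 -m jog '[[0,0,0.001,0],[0,0,0.003,0],[0,0,0.005,0],[0,0,0.007,0],[0,0,0.008,0]]'
python3 -m jog '[[0,0,0.001,0],[0,0,0.002,0],[0,0,0.003,0],[0,0,0.005,0],[0,0,0.005,0]]'
```

```text
t: 9.05
eef_pos: [0.58, 0.0528, 0.1031]
ee_rot: [-179.8, 0.3, 71.5]
ft_force: [-0.7, -0.5, -0.1]
gripper_width: 0.003
t: 9.55
eef_pos: [0.5801, 0.0529, 0.0962]
ee_rot: [-179.8, 0.3, 71.5]
ft_force: [-2.5, -1.5, 6.5]
gripper_width: 0.003
t: 10.05
eef_pos: [0.5802, 0.0529, 0.0945]
ee_rot: [-179.9, 0.4, 71.5]
ft_force: [-7.2, -2.4, 19.7]
gripper_width: 0.008
```

```bash
python3 -m jog '[[0,0,0.003,0],[0,0,0.006,0],[0,0,0.006,0],[0,0,0.006,0],[0,0,0.006,0]]'
python3 -m jog '[[0,0,-0.04,0],[0,0,-0.07,0],[-0.03,0,-0.07,0],[-0.075,-0.01,-0.07,0],[-0.12,-0.02,-0.07,0]]' 60
python3 tgt.py s -0.0266 -0.132 0.162
```

```text
t: 10.55
eef_pos: [0.5803, 0.0528, 0.0943]
ee_rot: [180.0, 0.6, 71.5]
ft_force: [-13.1, -3.3, 34.8]
gripper_width: 0.004
t: 11.05
eef_pos: [0.5231, -0.0546, 0.1658]
ee_rot: [179.9, 0.5, 71.6]
ft_force: [0.5, -1.0, 0.3]
gripper_width: 0.369
t 11.05 p [ 0.5231 -0.0546  0.1658] rot [179.93   0.54  71.57] F [ 0.55 -1.    0.35] grip 0.369 stand x,y:  -0.0201 -0.0675
tool shift [-0.0645 -0.0064  0.0044] turn -0.0004 dist 0.065
```

```bash
python3 -m jog '[[-0.03,-0.003,0,0],[-0.064,-0.006,0,0],[-0.064,-0.006,0,0],[-0.064,-0.006,0,0],[-0.064,-0.006,0,0]]'
python3 tgt.py s -0.0266 -0.132 0.072
python3 - <<'E'
from h import *
O=np.array([.5635,.003]);ys=np.array([.3157,.9489]);xs=np.array([.9489,-.3157])
for n in('top','scene','wrist'):
    c=grab(n,n+'5.png');P=pts(c);D=P[...,:2]-O;X=D@xs;Y=D@ys;Z=P[...,2];g=c['pixels'].max(2)
    for nm,y0,y1,x0,x1 in(('crankcap',-.06,-.044,-.02,.02),('farcap',.044,.06,-.02,.02)):
        m=(Y>y0)&(Y<y1)&(X>x0)&(X<x1)&(Z>.12)&(Z<.15)&(g<70)
        if m.sum()>3:print(n,nm,m.sum(),np.median(Z[m]).round(4))
    m=(Y>-.151)&(Y<-.095)&(abs(X)<.06)&(Z>.05)&(Z<.15)&(g<60)
    if m.sum()>3:print(n,'sleeve',m.sum(),np.median(X[m]).round(4),np.percentile(Y[m],[2,98]).round(4),np.percentile(Z[m],[10,50,90]).round(4))
E
```

```text
t: 11.55
eef_pos: [0.4978, -0.1122, 0.1666]
ee_rot: [179.9, 0.5, 71.7]
ft_force: [-0.3, 0.8, 0.1]
gripper_width: 0.595
t 11.55 p [ 0.4978 -0.1122  0.1666] rot [179.9    0.5   71.68] F [-0.34  0.83  0.1 ] grip 0.595 stand x,y:  -0.026 -0.13
tool shift [-0.0012 -0.0008  0.0946] turn 0.0013 dist 0.095
top crankcap 116 0.1307
top farcap 112 0.1303
top sleeve 47 -0.0269 [-0.1104 -0.0951] [0.1345 0.1372 0.1402]
scene crankcap 59 0.1318
scene farcap 59 0.1318
scene sleeve 80 -0.0203 [-0.1452 -0.096 ] [0.1314 0.1361 0.1399]
wrist crankcap 1648 0.1317
wrist sleeve 1822 -0.0272 [-0.1489 -0.0961] [0.1361 0.1388 0.1401]
```

View pics/wrist5.png

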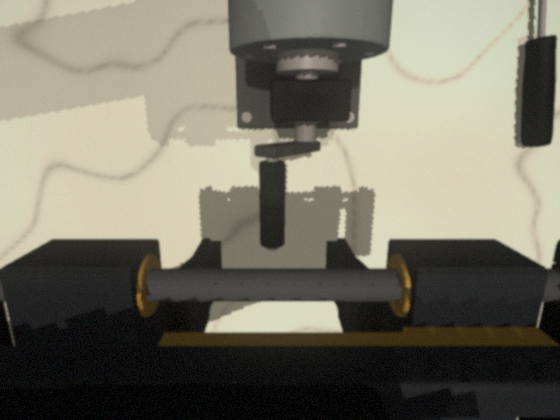

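Both caps read 0.131–0.132, so they are home. The sleeve is at stand x −27 mm with its top at 0.139, centred between the jaws (col 272). I descend and grip.

```bash
python3 -m jog '[[-0.001,-0.001,0.02,0],[-0.001,-0.001,0.04,0],[-0.001,-0.001,0.06,0],[-0.001,-0.001,0.08,0],[-0.001,-0.001,0.094,0]]'
python3 -m jog '[[0,0,0,0],[0,0,0,0],[0,0,0,0],[0,0,0,0],[0,0,0,0]]' 0 20
python3 tgt.py
```

```text
t: 12.2
eef_pos: [0.496, -0.1127, 0.0711]
ee_rot: [180.0, 0.5, 71.8]
ft_force: [0.0, -0.1, -0.5]
gripper_width: 0.6
t: 12.7
eef_pos: [0.4966, -0.1128, 0.0718]
ee_rot: [179.9, 0.5, 71.8]
ft_force: [0.2, -1.0, 0.7]
gripper_width: 0.23
t 12.7 p [ 0.4966 -0.1128  0.0718] rot [179.92   0.5   71.79] F [ 0.21 -1.02  0.67] grip 0.23 stand x,y:  -0.027 -0.131
```

```bash
cat > circ.py <<'E'
import sys,numpy as np
from station import sensors
O=np.array([.5635,.003]);ys=np.array([.3157,.9489]);xs=np.array([.9489,-.3157]);C=np.array([-.0002,.0421]);r=.04
s=sensors.get_state();p=s['eef_pos'];F=s['ft_force']
q=np.array([(p[:2]-O)@xs,p[2]])-C;ph=np.arctan2(q[0],q[1]);y=(p[:2]-O)@ys
f=np.array([F[:2]@xs,F[2]]);t=np.array([np.cos(ph),-np.sin(ph)]);n=np.array([np.sin(ph),np.cos(ph)])
print('t%.1f phi %.1f r %.1fmm y %.4f  push_tan %.2f radial %.2f F %s grip %.3f yaw %.1f'%(s['t'],np.degrees(ph),1e3*np.hypot(*q),y,-f@t,f@n,F.round(1),s['gripper_width'],s['ee_rot'][2]))
d=float(sys.argv[1]) if len(sys.argv)>1 else 30
base=float(sys.argv[2]) if len(sys.argv)>2 else np.degrees(ph)
k=np.radians(base+d*np.arange(1,6)/5)
g=C+r*np.c_[np.sin(k),np.cos(k)]-C-q
print([[0,round(a,3),round(-b,3),0] for a,b in g])
E
python3 -m jog '[[0,0,0,0],[0,0,0,0],[0,0,0,0],[0,0,0,0],[0,0,0,0]]' 0 40
python3 circ.py 30
```

```text
t: 13.2
eef_pos: [0.4966, -0.1129, 0.0718]
ee_rot: [179.9, 0.5, 71.8]
ft_force: [0.2, -0.3, -1.2]
gripper_width: 0.189
t13.2 phi -42.0 r 40.0mm y -0.1311  push_tan 0.58 radial -1.10 F [ 0.2 -0.3 -1.2] grip 0.189 yaw 71.8
[[0, np.float64(0.003), np.float64(-0.003), 0], [0, np.float64(0.007), np.float64(-0.005), 0], [0, np.float64(0.01), np.float64(-0.007), 0], [0, np.float64(0.014), np.float64(-0.008), 0], [0, np.float64(0.018), np.float64(-0.009), 0]]
```

```bash
python3 -m jog '[[0,0.003,-0.003,0],[0,0.007,-0.005,0],[0,0.01,-0.007,0],[0,0.014,-0.008,0],[0,0.018,-0.009,0]]'
python3 circ.py 40
```

```text
t: 13.7
eef_pos: [0.5126, -0.1181, 0.0802]
ee_rot: [-179.9, 0.5, 71.8]
ft_force: [-3.3, 2.0, -12.7]
gripper_width: 0.184
t13.7 phi -14.4 r 39.4mm y -0.1310  push_tan 6.77 radial -11.35 F [ -3.3   2.  -12.7] grip 0.184 yaw 71.8
[[0, np.float64(0.005), np.float64(-0.002), 0], [0, np.float64(0.011), np.float64(-0.002), 0], [0, np.float64(0.016), np.float64(-0.001), 0], [0, np.float64(0.022), np.float64(-0.0), 0], [0, np.float64(0.027), np.float64(0.002), 0]]
```

```bash
sed -i 's/.0421\]/.0412]/; s/round(a,3)/float(round(a,4))/; s/round(-b,3)/float(round(-b,4))/' circ.py
python3 -m jog '[[0,0.005,0,0],[0,0.011,0,0],[0,0.016,0,0],[0,0.022,0.001,0],[0,0.027,0.003,0]]'
python3 circ.py 40
```

```text
t: 14.2
eef_pos: [0.5368, -0.1262, 0.0767]
ee_rot: [-179.7, 0.6, 71.8]
ft_force: [-7.1, 3.4, -7.7]
gripper_width: 0.182
t14.2 phi 23.8 r 38.8mm y -0.1310  push_tan 4.02 radial -10.19 F [-7.1  3.4 -7.7] grip 0.182 yaw 71.8
[[0, 0.0054, 0.0015, 0], [0, 0.0099, 0.0048, 0], [0, 0.014, 0.0087, 0], [0, 0.0174, 0.0131, 0], [0, 0.0202, 0.0179, 0]]
```

```bash
sed -i 's/r=.04$/r=.0385/' circ.py
python3 -m jog '[[0,0.005,0.002,0],[0,0.009,0.005,0],[0,0.013,0.009,0],[0,0.0165,0.0135,0],[0,0.019,0.018,0]]'
python3 circ.py 40
```

```text
t: 14.7
eef_pos: [0.5538, -0.1318, 0.0589]
ee_rot: [-179.5, 0.6, 71.8]
ft_force: [-7.5, 4.0, -0.9]
gripper_width: 0.187
t14.7 phi 62.2 r 37.9mm y -0.1310  push_tan 3.08 radial -7.84 F [-7.5  4.  -0.9] grip 0.187 yaw 71.8
[[0, 0.0027, 0.0047, 0], [0, 0.0041, 0.0098, 0], [0, 0.0048, 0.0151, 0], [0, 0.0048, 0.0205, 0], [0, 0.0041, 0.0258, 0]]
```

```bash
sed -i 's/\[-.0002,.0412\]/[-.0012,.0408]/' circ.py
python3 -m jog '[[0,0.0015,0.005,0],[0,0.003,0.01,0],[0,0.0035,0.015,0],[0,0.0035,0.0205,0],[0,0.003,0.026,0]]'
python3 circ.py 40
```

```text
t: 15.2
eef_pos: [0.5576, -0.1331, 0.0346]
ee_rot: [-179.6, 0.6, 71.8]
ft_force: [-6.3, 3.8, 4.1]
gripper_width: 0.185
t15.2 phi 99.1 r 39.1mm y -0.1310  push_tan 2.88 radial -7.77 F [-6.3  3.8  4.1] grip 0.185 yaw 71.8
[[0, -0.0018, 0.0051, 0], [0, -0.0038, 0.0101, 0], [0, -0.0064, 0.0148, 0], [0, -0.0096, 0.0191, 0], [0, -0.0134, 0.0229, 0]]
```

```bash
python3 -m jog '[[0,-0.002,0.005,0],[0,-0.0045,0.01,0],[0,-0.007,0.0145,0],[0,-0.01,0.0185,0],[0,-0.014,0.022,0]]'
python3 circ.py 40
```

```text
t: 15.7
eef_pos: [0.5501, -0.1306, 0.0156]
ee_rot: [179.7, 0.6, 71.8]
ft_force: [4.0, -1.1, 4.3]
gripper_width: 0.183
t15.7 phi 129.5 r 39.7mm y -0.1310  push_tan 5.95 radial 0.46 F [ 4.  -1.1  4.3] grip 0.183 yaw 71.8
[[0, -0.0046, 0.0031, 0], [0, -0.0088, 0.0065, 0], [0, -0.0134, 0.0092, 0], [0, -0.0184, 0.0113, 0], [0, -0.0236, 0.0126, 0]]
```

```bash
sed -i 's/r=.0385$/r=.0395/' circ.py
python3 -m jog '[[0,-0.004,0.004,0],[0,-0.0085,0.0075,0],[0,-0.013,0.0105,0],[0,-0.018,0.0125,0],[0,-0.0235,0.0135,0]]'
python3 circ.py 40
```

```text
t: 16.2
eef_pos: [0.5339, -0.1252, 0.0034]
ee_rot: [179.0, 0.4, 71.7]
ft_force: [10.7, -3.2, -9.5]
gripper_width: 0.185
t16.2 phi 160.0 r 39.7mm y -0.1310  push_tan 7.26 radial 12.79 F [10.7 -3.2 -9.5] grip 0.185 yaw 71.7
[[0, -0.0054, 0.0013, 0], [0, -0.0108, 0.0021, 0], [0, -0.0163, 0.0021, 0], [0, -0.0218, 0.0013, 0], [0, -0.0271, -0.0002, 0]]
```

```bash
sed -i 's/\[-.0012,.0408\]/[-.0020,.0396]/;s/r=.0395$/r=.04/' circ.py
python3 circ.py 40
```

```text
t16.2 phi 158.3 r 38.9mm y -0.1310  push_tan 6.87 radial 13.00 F [10.7 -3.2 -9.5] grip 0.185 yaw 71.7
[[0, -0.0049, 0.0027, 0], [0, -0.0104, 0.0037, 0], [0, -0.016, 0.0038, 0], [0, -0.0215, 0.0032, 0], [0, -0.0269, 0.0018, 0]]
```

```bash
python3 -m jog '[[0,-0.005,0.0025,0],[0,-0.0105,0.0035,0],[0,-0.016,0.004,0],[0,-0.0215,0.003,0],[0,-0.027,0.002,0]]'
python3 circ.py 40
```

```text
t: 16.7
eef_pos: [0.5126, -0.118, 0.0018]
ee_rot: [178.5, 0.3, 71.7]
ft_force: [7.8, -2.6, -4.8]
gripper_width: 0.191
t16.7 phi -167.9 r 38.7mm y -0.1309  push_tan 9.08 radial 2.98 F [ 7.8 -2.6 -4.8] grip 0.191 yaw 71.7
[[0, -0.0056, -0.0003, 0], [0, -0.0107, -0.0026, 0], [0, -0.0155, -0.0055, 0], [0, -0.0197, -0.0091, 0], [0, -0.0235, -0.0133, 0]]
```

```bash
python3 -m jog '[[0,-0.0055,-0.0005,0],[0,-0.0105,-0.0025,0],[0,-0.0155,-0.0055,0],[0,-0.0195,-0.009,0],[0,-0.0235,-0.0135,0]]'
python3 circ.py 40
```

```text
t: 17.2
eef_pos: [0.4928, -0.1113, 0.0148]
ee_rot: [178.2, 0.2, 71.7]
ft_force: [7.5, -2.8, -8.3]
gripper_width: 0.187
t17.2 phi -130.5 r 38.1mm y -0.1308  push_tan 11.55 radial -0.71 F [ 7.5 -2.8 -8.3] grip 0.187 yaw 71.7
[[0, -0.0047, -0.0033, 0], [0, -0.0074, -0.0082, 0], [0, -0.0094, -0.0134, 0], [0, -0.0106, -0.0189, 0], [0, -0.011, -0.0244, 0]]
```

```bash
python3 -m jog '[[0,-0.004,-0.0035,0],[0,-0.0065,-0.0085,0],[0,-0.0085,-0.0135,0],[0,-0.0095,-0.019,0],[0,-0.01,-0.0245,0]]'
python3 circ.py 40
```

```text
t: 17.7
eef_pos: [0.4839, -0.1083, 0.0387]
ee_rot: [178.0, 0.2, 71.6]
ft_force: [6.0, -1.2, -10.8]
gripper_width: 0.191
t17.7 phi -91.3 r 38.4mm y -0.1307  push_tan 10.91 radial -5.80 F [  6.   -1.2 -10.8] grip 0.191 yaw 71.6
[[0, -0.0014, -0.0055, 0], [0, -0.0003, -0.011, 0], [0, 0.0014, -0.0163, 0], [0, 0.0039, -0.0213, 0], [0, 0.0071, -0.0259, 0]]
```

```bash
python3 -m jog '[[0,0,-0.0055,0],[0,0.001,-0.011,0],[0,0.0025,-0.016,0],[0,0.005,-0.021,0],[0,0.008,-0.0255,0]]'
python3 circ.py 40
```

```text
t: 18.2
eef_pos: [0.4909, -0.1105, 0.0643]
ee_rot: [178.0, 0.1, 71.6]
ft_force: [6.4, -0.2, -14.5]
gripper_width: 0.183
t18.2 phi -51.5 r 39.7mm y -0.1306  push_tan 7.57 radial -13.81 F [  6.4  -0.2 -14.5] grip 0.183 yaw 71.6
[[0, 0.0035, -0.0043, 0], [0, 0.0078, -0.0079, 0], [0, 0.0126, -0.0108, 0], [0, 0.0177, -0.013, 0], [0, 0.0231, -0.0145, 0]]
```

```bash
cat > fit.py <<'E'
import numpy as np
d=np.array([l.split() for l in open('data.txt')],float)
ph=np.radians(d[:,0]);s=d[:,2]
A=np.c_[s,np.sin(ph),np.cos(ph)]
c,res,_,_=np.linalg.lstsq(A,d[:,1],rcond=None)
# sin(ph-pd)*a = a cos pd sin ph - a sin pd cos ph
print('drag Nm',c[0]*.04,'weight Nm',.04*np.hypot(c[1],c[2]),'phi_down',np.degrees(np.arctan2(-c[2],c[1])),'resid',(d[:,1]-A@c).round(1))
E
printf -- '-14.4 6.77 1\n23.8 4.02 1\n63 3.08 1\n99 2.88 1\n129.5 5.95 1\n159 7.1 1\n-167.9 9.08 1\n-130.5 11.55 1\n-91.3 10.91 1\n-51.5 7.57 1\n' > data.txt; python3 fit.py; sed -i 's/\[-.0020,.0396\]/[-.0012,.0396]/' circ.py; python3 circ.py -40
```

```text
drag Nm 0.2786767560688571 weight Nm 0.1627465429819814 phi_down 153.93650255314614 resid [ 0.6  0.2  0.2 -0.8  0.7 -0.2 -0.4  0.6  0.2 -1.1]
t18.2 phi -52.2 r 40.3mm y -0.1306  push_tan 7.74 radial -13.72 F [  6.4  -0.2 -14.5] grip 0.183 yaw 71.6
[[0, -0.0029, 0.0048, 0], [0, -0.0053, 0.0099, 0], [0, -0.007, 0.0152, 0], [0, -0.0079, 0.0207, 0], [0, -0.0081, 0.0262, 0]]
```

The forward sweep fits well: drag 0.28 N m, weight 0.16 N m, heavy side down at handle φ≈154°. I go back the other way to the same angle (−206°), which also gives a reverse sweep to cancel bias.

```bash
python3 -m jog '[[0,-0.002,0.006,0],[0,-0.0045,0.011,0],[0,-0.0065,0.0165,0],[0,-0.0075,0.022,0],[0,-0.0075,0.027,0]]'
python3 circ.py -40
```

```text
t: 18.7
eef_pos: [0.4844, -0.1085, 0.0368]
ee_rot: [178.0, 0.2, 71.7]
ft_force: [-0.1, -0.3, 2.3]
gripper_width: 0.182
t18.7 phi -94.2 r 38.8mm y -0.1307  push_tan -2.34 radial -0.15 F [-0.1 -0.3  2.3] grip 0.182 yaw 71.7
[[0, -0.0004, 0.0056, 0], [0, 0.0012, 0.011, 0], [0, 0.0034, 0.0161, 0], [0, 0.0064, 0.0208, 0], [0, 0.01, 0.025, 0]]
```

```bash
python3 -m jog '[[0,0,0.0055,0],[0,0.0015,0.011,0],[0,0.0035,0.016,0],[0,0.0065,0.0205,0],[0,0.01,0.0245,0]]'
python3 circ.py -40
```

```text
t: 19.2
eef_pos: [0.495, -0.1119, 0.0123]
ee_rot: [178.0, 0.1, 71.7]
ft_force: [0.7, -0.6, 4.3]
gripper_width: 0.189
t19.2 phi -134.8 r 38.8mm y -0.1307  push_tan -2.43 radial -3.61 F [ 0.7 -0.6  4.3] grip 0.189 yaw 71.7
[[0, 0.0033, 0.0045, 0], [0, 0.008, 0.0076, 0], [0, 0.0131, 0.01, 0], [0, 0.0184, 0.0116, 0], [0, 0.0239, 0.0125, 0]]
```

```bash
python3 -m jog '[[0,0.0035,0.0035,0],[0,0.008,0.0065,0],[0,0.013,0.009,0],[0,0.0185,0.0105,0],[0,0.024,0.0115,0]]'
python3 circ.py -32
```

```text
t: 19.7
eef_pos: [0.5166, -0.1192, 0.0007]
ee_rot: [178.3, 0.2, 71.7]
ft_force: [-4.2, 2.6, 2.9]
gripper_width: 0.184
t19.7 phi -173.1 r 39.1mm y -0.1307  push_tan -5.13 radial -2.27 F [-4.2  2.6  2.9] grip 0.184 yaw 71.7
[[0, 0.0044, 0.0011, 0], [0, 0.0088, 0.0009, 0], [0, 0.0132, 0.0002, 0], [0, 0.0175, -0.001, 0], [0, 0.0217, -0.0026, 0]]
```

```bash
python3 -m jog '[[0,0.005,0,0],[0,0.01,0,0],[0,0.0155,-0.0005,0],[0,0.0205,-0.0025,0],[0,0.026,-0.0055,0]]'
python3 circ.py -40
```

```text
t: 20.2
eef_pos: [0.5381, -0.1263, 0.0049]
ee_rot: [178.7, 0.2, 71.7]
ft_force: [-3.7, 3.8, -11.5]
gripper_width: 0.188
t20.2 phi 152.7 r 39.0mm y -0.1308  push_tan -9.42 radial 8.10 F [ -3.7   3.8 -11.5] grip 0.188 yaw 71.7
[[0, 0.0052, -0.002, 0], [0, 0.0095, -0.0056, 0], [0, 0.0133, -0.0097, 0], [0, 0.0165, -0.0143, 0], [0, 0.019, -0.0192, 0]]
```

```bash
python3 -m jog '[[0,0.005,-0.0015,0],[0,0.0095,-0.005,0],[0,0.0135,-0.009,0],[0,0.0165,-0.014,0],[0,0.019,-0.019,0]]'
python3 circ.py -40
```

```text
t: 20.7
eef_pos: [0.5558, -0.1321, 0.0238]
ee_rot: [178.7, 0.2, 71.7]
ft_force: [0.2, 2.3, -10.8]
gripper_width: 0.187
t20.7 phi 113.4 r 39.9mm y -0.1306  push_tan -10.13 radial 3.80 F [  0.2   2.3 -10.8] grip 0.187 yaw 71.7
[[0, 0.002, -0.0052, 0], [0, 0.0031, -0.0107, 0], [0, 0.0034, -0.0162, 0], [0, 0.003, -0.0218, 0], [0, 0.0018, -0.0273, 0]]
```

```bash
python3 -m jog '[[0,0.002,-0.005,0],[0,0.003,-0.0105,0],[0,0.0035,-0.016,0],[0,0.003,-0.0215,0],[0,0.002,-0.027,0]]'
python3 circ.py 40
cat >> data.txt <<'E'
-94.2 -2.34 -1
-134.8 -2.43 -1
-173.1 -5.13 -1
152.7 -9.42 -1
113.4 -10.13 -1
E
python3 fit.py
```

```text
t: 21.2
eef_pos: [0.5582, -0.1329, 0.0517]
ee_rot: [178.5, 0.1, 71.7]
ft_force: [1.9, 1.3, -11.1]
gripper_width: 0.186
t21.2 phi 72.8 r 40.9mm y -0.1306  push_tan -11.04 radial -1.98 F [  1.9   1.3 -11.1] grip 0.186 yaw 71.7
[[0, 0.0005, 0.0057, 0], [0, 0.001, 0.0112, 0], [0, 0.0007, 0.0168, 0], [0, -0.0004, 0.0223, 0], [0, -0.0022, 0.0276, 0]]
drag Nm 0.28248434540867035 weight Nm 0.17292907870734747 phi_down 158.98426961610673 resid [ 0.2  0.   0.3 -0.4  1.   0.  -0.3  0.4 -0.2 -1.7  0.6  0.7 -0.1 -1.9
  0. ]
```

```bash
echo "72.8 -11.04 -1" >> data.txt; python3 fit.py
python3 -m jog '[[0,0.0005,0.0055,0],[0,0.0005,0.011,0],[0,0,0.0165,0],[0,-0.001,0.022,0],[0,-0.003,0.028,0]]'
python3 circ.py 43
```

```text
drag Nm 0.28153347114024896 weight Nm 0.17122300668242857 phi_down 159.05927237118536 resid [ 0.2 -0.   0.3 -0.4  1.   0.1 -0.3  0.5 -0.2 -1.6  0.6  0.7 -0.1 -1.9
 -0.   0.3]
t: 21.7
eef_pos: [0.5565, -0.1322, 0.0237]
ee_rot: [178.5, 0.1, 71.7]
ft_force: [-3.2, 1.5, 6.1]
gripper_width: 0.186
t21.7 phi 113.1 r 40.5mm y -0.1305  push_tan 4.21 radial -5.63 F [-3.2  1.5  6.1] grip 0.186 yaw 71.7
[[0, -0.0032, 0.0051, 0], [0, -0.0068, 0.01, 0], [0, -0.011, 0.0142, 0], [0, -0.0158, 0.0178, 0], [0, -0.0211, 0.0207, 0]]
```

```bash
python3 -m jog '[[0,-0.0035,0.005,0],[0,-0.007,0.01,0],[0,-0.0115,0.0145,0],[0,-0.0165,0.0185,0],[0,-0.023,0.0215,0]]'
python3 -m jog '[[0,0,0,0],[0,0,0,0],[0,0,0,0],[0,0,0,0],[0,0,0,0]]' 0 40
python3 circ.py 5
python3 - <<'E'
from h import *
c=grab('scene');d=grab('wrist');t=grab('top')
o=np.hstack([cv2.convertScaleAbs(cv2.resize(x,(400,400),interpolation=2),alpha=2) for x in(c['pixels'][130:260,200:330],d['pixels'])])
cv2.imwrite('pics/s6.png',o)
O=np.array([.5635,.003]);ys=np.array([.3157,.9489]);xs=np.array([.9489,-.3157])
for n,c in(('s',c),('w',d),('t',t)):
    P=pts(c);D=P[...,:2]-O;X=D@xs;Y=D@ys;Z=P[...,2];g=c['pixels'].max(2)
    for nm,y0 in(('crankcap',-.052),('farcap',.052)):
        m=(abs(Y-y0)<.01)&(abs(X)<.02)&(Z>.12)&(Z<.15)&(g<70)
        if m.sum()>3:print(n,nm,m.sum(),np.median(Z[m]).round(4))
    for nm,a,b in(('sleeve in',-.118,-.093),('sleeve out',-.153,-.143),('arm',-.088,-.08)):
        m=(Y>a)&(Y<b)&(abs(X)<.06)&(Z>.03)&(Z<.15)
        if m.sum()>3:print(n,nm,m.sum(),'X',np.percentile(X[m],[5,50,95]).round(4),'Z',np.percentile(Z[m],[5,50,95]).round(4))
E
```

```text
t: 22.2
eef_pos: [0.5381, -0.126, 0.0033]
ee_rot: [178.1, 0.1, 71.7]
ft_force: [-0.4, -1.5, 16.2]
gripper_width: 0.18
t: 22.7
eef_pos: [0.5371, -0.1258, 0.0032]
ee_rot: [178.2, 0.2, 71.7]
ft_force: [-4.8, 1.9, 7.7]
gripper_width: 0.185
t22.7 phi 155.2 r 40.1mm y -0.1306  push_tan -1.47 radial -9.21 F [-4.8  1.9  7.7] grip 0.185 yaw 71.7
[[0, -0.0007, 0.0002, 0], [0, -0.0013, 0.0005, 0], [0, -0.002, 0.0008, 0], [0, -0.0026, 0.001, 0], [0, -0.0033, 0.0013, 0]]
s crankcap 66 0.132
s farcap 80 0.1325
s sleeve in 273 X [-0.0531  0.0122  0.0528] Z [0.0647 0.1316 0.1485]
s sleeve out 42 X [0.0258 0.0432 0.0543] Z [0.1334 0.1382 0.1486]
s arm 56 X [-0.0005  0.0127  0.0228] Z [0.0612 0.0861 0.1102]
w crankcap 24354 0.1316
w sleeve in 52326 X [-0.0374  0.0076  0.0499] Z [0.1156 0.1343 0.1488]
w sleeve out 612 X [0.0059 0.0132 0.0208] Z [0.0662 0.0705 0.072 ]
w arm 3383 X [-0.0112  0.0037  0.0197] Z [0.0642 0.1049 0.1105]
t crankcap 146 0.131
t farcap 145 0.1306
t sleeve in 127 X [-0.0577 -0.0209  0.0553] Z [0.0671 0.1309 0.149 ]
t arm 44 X [-0.0123  0.003   0.0212] Z [0.0643 0.1031 0.1098]
```

View pics/s6.png

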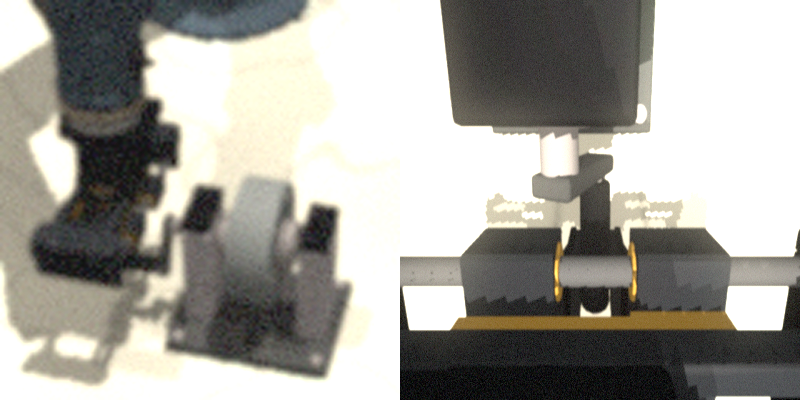

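The sleeve's outer end measures X 13 mm with its top at 0.071, so true φ is about 161°, against 155° by the arm reading and 159° fitted. Everything is within a few degrees, the caps are at 0.131–0.132, and the grip holds at 40 N. Handing in.

```bash
python3 -c "
from station import env
print(env.finish_job())"; python3 tgt.py
```

```text
the job is handed in; nothing more can be done
None
the job is handed in; nothing more can be done
```

I pressed both bearing caps home, found the heavy side, brought it straight down and handed the job in at about 23 s, with the fingers still holding the crank. No verdict is reported.

- **Caps:** Both were pressed to the hard stop at the same height, with 27 N on the crank side and 35 N on the far side, before the drum was turned. The last pictures put their tops at 0.131–0.132 m (seated is 0.132 m).
- **Heavy side:** I turned the drum one full turn one way and partly back. The crank forces fitted a drag of 0.28 N m and a weight of 0.17 N m. They put the heavy side down with the handle at about 159° (154° from the forward sweep alone).
- **Final hold:** The handle is at 155° by the arm reading and about 161° by the wrist camera, both within a few degrees of the fit and well inside 20°. The grip is set to 40 N and the measured opening is about 16 mm, on an 18 mm sleeve.

**What disagreed:**
- The fingertips touched about 38 mm higher than the reported TCP height. I allowed for it by feel and from the cameras.
- Sideways (radial) forces of up to about 14 N showed on the crank circle while I corrected its centre.
- I did not measure the bystanders again at the end. No unexpected forces showed on the tool.

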